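Change the steamer over from keep-warm to steam

ROBOT

A 6-joint arm with a two-finger parallel gripper is mounted at the origin on the work surface. World frame = base frame: x ahead of the robot, y to its left, z up, the work surface at z = 0. Lengths are in m, angles in degrees, forces in N, time in s.
With the tool pointing down it reaches from about 0.25 to 0.725 m from the base axis. Payload 9.7 kg.
Tool frame: the origin (TCP) lies at the very end of the fingers, on their centre line; the grasp point (between the pads) lies 19 mm behind it; z points along the fingers, y is the line along which they close (so a half turn about z gives the same grasp; the last joint's range is limited). The gripper opens to 85 mm and grips with 20 to 120 N. Pads are 22 mm wide; open, the fingers measure 114 mm over their backs; the gripper's body (76 mm by 85 mm) begins 54 mm behind the grasp point. The pads swing forward as they close: fully open they stand 13 mm farther back than shut.
Start: joints at [73.854, 4.979, 10.078, 95.1, 0, 90], TCP at [0.153, 0.528, 0.231] pointing down, gripper open.
Joint ranges: [-179.16, 179.16], [-48.56, 103.87], [-65.8, 70.77], [-126.05, 130.52], [-82.76, 87.17], [-180, 180]. Speed limits (degrees/s): [127.2, 127.2, 147.25, 180, 180, 180].

INTERFACE

Orientations are given as [roll, pitch, yaw] about the fixed x, y, z axes, in that order (R = Rz(yaw) Ry(pitch) Rx(roll)).
In Python, from workcell import telemetry, optics, workorder gives the robot as it stands.
- The arm moves only by the shell command python3 -m handwheel 'ROWS' [FORCE]. ROWS is JSON, a list of rows, each an object of numbers: "tx", "ty", "tz": the shift along the tool's x, y, z in m; "ax", "ay", "az": the turn, a rotation vector about the tool's x, y, z in degrees; "jaw": the gripper command: -1 is shut, 1 is fully open, values between are in proportion. A call has exactly 10 rows; each row shifts and turns the commanded pose from where the row before left it, along the tool's axes as they then stand; what a row does not reach is not made up. A row lasts 1/8 s, in which the tool goes at most 62.5 mm and 10.7 degrees, less where a joint would pass 70% of its speed; a pose out of reach is approached as far as the arm can. A call is refused whole if a number of a shift passes 0.0625 or a number of a turn 10.7, either way. A call with a gripper value outside its range is refused whole. The fingers move at their own pace and stop on an object; FORCE is the grip in N (left out, the last holds). Time passes only in rows, so rows that do not move let the fingers close, or fill a call up. It gives the time, the measured TCP pose, the force, the opening and the grip force at its end, in the units of the state.
- telemetry.get_obs(): the state, without advancing time (a new reading comes with each control period).
- optics.camera(name): name is "scene" or "top" or "wrist"; returns a dict with "color" (480x640x3 uint8, red, green, blue), "K" (3x3 intrinsics, pixels), "extrinsics" (4x4, takes a point from camera to world coordinates); the wrist camera has in their place "mount" (4x4, takes a point from camera to tool coordinates, whose origin is the TCP and whose axes are the flange's). Camera axes: x right, y down, z forward; pixel columns grow to the right and rows downward; lengths in m; the calibration is good to about 2 mm. A picture is of the moment at which its call begins: read the wrist's pose just before it. There is no depth.
- workorder.job_done(): hands the job in; it is judged then, once.
The state is a dict: "time": time; "q": joint angles; "qd": joint speeds; "joint_efforts": joint torques, N m; "ee_pos": TCP position; "tcp_rot": TCP orientation; "wrist_force": force on the tool from outside, world axes, zero at the start; "torque": the same for the moment, N m; "opening": finger opening in m; "grasp_force": force on a finger pad.
Only numpy, scipy, OpenCV 4.12 (cv2) and the standard library are available. Lean on these libraries where they do the work, as an engineer would, in place of code of your own. Each camera call takes 0.05 s, during which the arm holds its last target. There are 200 camera calls.

TASK

The custards in the white electric steamer need steaming: on its control deck, first snap the yellow keep-warm rocker to off, then snap the red rocker to on. The sandwich maker beside it also has a red rocker: leave that one off.

Things in the scene. Friction and masses are not known exactly. Their poses are not given: they have to be found in the camera images.
- steamer: White electric steamer, pink trim, fixed. Origin on the worktop under the middle of its flat control deck (130 x, 200 y, top at z = 75 mm). x runs from its front edge to the basin, y to the left of that, z up. Behind the deck (x 85 to 305, y within 125 mm) is the basin with clear dome, 170 mm high. Red rocker (steam) at x 0, y +45 mm; yellow rocker (keep-warm) at x 0, y -45 mm.
- steam_switch (a joint): Red steamer rocker, hinged along the steamer's y: 0 rad = off (near half, -x, down), 0.44 = on (far half, next to the basin, down), centre 0.22. Starts off. 30 mm wide (y), 27 mm to each side of the hinge line (x), a shallow V: the half that is down lies level, its top 89 mm above the worktop; the raised half slopes up to 99 mm at its outer end.
- warm_switch (a joint): Yellow steamer rocker, same make, size and directions: 0 rad = off (near half down), 0.44 = on (far half down). Starts on. To switch either rocker, press its raised half straight down about 20 mm from the hinge line: about 3 N, and after 5 mm it passes its centre, snaps over and stays. The black frame round it stands only 4 mm above the deck.
- grill_switch (a joint): Red rocker, alone on the steel front deck (60 mm high) of the fixed steel and black sandwich maker (110 mm high) that stands beside the steamer, 380 to 510 mm to its left or right. 0 rad = off, 0.44 = on. Starts off and must stay off.

How it is judged (in metres and radians):
On the way, in this order (a step that is already met when the one before it is completed fails the run):
1. the yellow keep-warm rocker is off while the red rocker is still off (value of joint warm_switch below 0.1 rad and value of joint steam_switch below 0.2 rad), for 0.2 s.
2. the steamer's red rocker is on (value of joint steam_switch above 0.34 rad and value of joint warm_switch below 0.1 rad), for 0.2 s.
At the end, for the whole second after the job is handed in: The steamer's red rocker is on (within 0.1 rad of 0.44), its yellow rocker is off and the sandwich maker's red rocker is off (both within 0.1 rad of 0) (all of step 2 and value of joint grill_switch below 0.1 rad); the robot touches nothing.
It fails at once if the sandwich maker is switched on (value of joint grill_switch above 0.22 rad).
It also fails if it takes over 35 s, if anything falls off the work surface, if the arm or the gripper's body presses on something with over 40 N, if the wrist force passes 120 N, or if a joint passes its speed limit or range.

## Working session

There is one attempt and no reset: what is moved stays moved. The work goes in short steps, Python scripts to look and compute and a shell command to move; the robot and the scene stay as the last step left them, time stands still between calls to the robot, and variables do not carry over. Pictures are saved under pics/ and viewed, at most 10 in all, crops included, and the job is handed in when it is done.

```bash
mkdir -p pics; cat > h.py <<'E'
import numpy as np, cv2
from workcell import telemetry, optics, workorder
def ray(c,uv,E=None):
    E=c["extrinsics"] if E is None else E
    d=E[:3,:3]@np.linalg.inv(c["K"])@np.array([uv[0],uv[1],1.]); return E[:3,3],d
def atz(c,uv,z,E=None):
    o,d=ray(c,uv,E); return o+d*(z-o[2])/d[2]
E
python3 - <<'E'
from h import *
o=telemetry.get_obs(); print(o["ee_pos"],o["tcp_rot"],o["time"])
for n in("top","scene"):
    c=optics.camera(n); cv2.imwrite(f"pics/{n}0.png",c["color"][:,:,::-1]); print(n,c["K"],c["extrinsics"])
    np.savez(f"{n}0.npz",K=c["K"],extrinsics=c["extrinsics"])
E
```

```text
[0.1528856  0.52808081 0.23055727] [-1.79922153e+02  1.53195853e-03  1.63855030e+02] 0.0
top [[579.69708679   0.         317.90139685]
 [  0.         579.69708679 232.27722909]
 [  0.           0.           1.        ]] [[ 2.06087103e-03 -9.86347820e-01  1.64662475e-01  3.59479704e-01]
 [-9.99831444e-01  9.71681229e-04  1.83341063e-02 -2.12001787e-02]
 [-1.82438052e-02 -1.64672504e-01 -9.86179563e-01  1.06766705e+00]
 [ 0.00000000e+00  0.00000000e+00  0.00000000e+00  1.00000000e+00]]
scene [[468.99784645   0.         313.74777191]
 [  0.         468.99784645 236.39350685]
 [  0.           0.           1.        ]] [[-0.56310646  0.60737768 -0.56036013  0.9963079 ]
 [ 0.82628202  0.42449346 -0.37022065  0.31183279]
 [ 0.01300546 -0.67148913 -0.74090026  0.72970267]
 [ 0.          0.          0.          1.        ]]
```

View pics/top0.png

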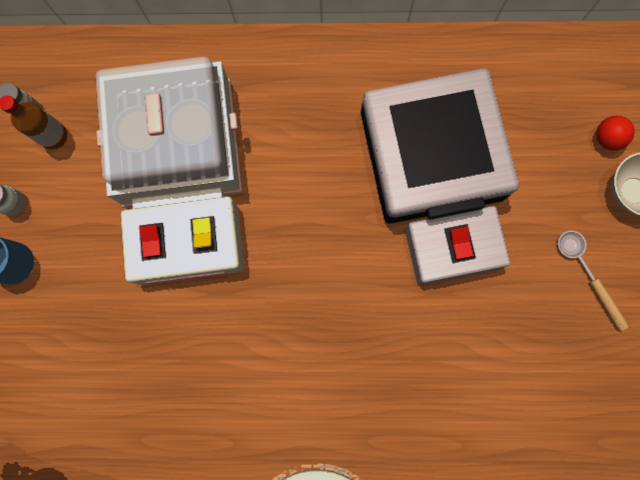

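View pics/scene0.png

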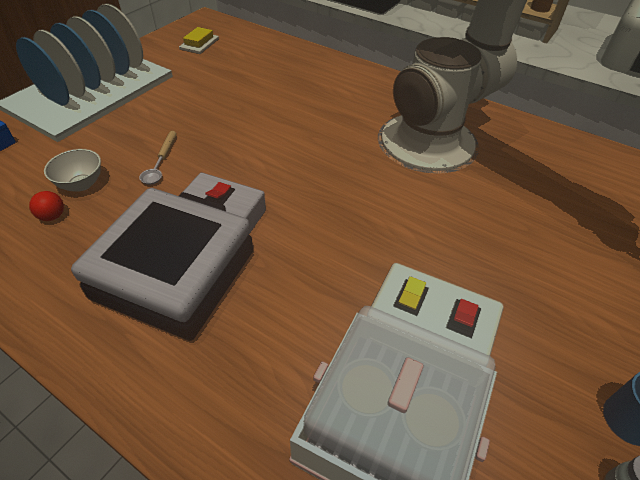

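The top view shows the steamer on the left, with the red rocker at (150,241) and yellow at (203,233). The sandwich maker is on the right, with its rocker at (460,243). The deck corners are near (122,209), (236,198), (239,270) and (126,282).

```bash
python3 - <<'E'
from h import *
o=telemetry.get_obs();p0=o["ee_pos"]
from scipy.spatial.transform import Rotation as R
res={}
for n,roi in(("top",(100,190,250,290)),("scene",(370,255,510,350))):
    c=np.load(f"{n}0.npz"); hsv=cv2.cvtColor(cv2.imread(f"pics/{n}0.png"),cv2.COLOR_BGR2HSV)
    x0,y0,x1,y1=roi; P={}
    for k,(lo,hi) in dict(red=((0,150,80),(8,255,255)),yel=((22,150,80),(35,255,255))).items():
        m=cv2.inRange(hsv,lo,hi); mm=np.zeros_like(m); mm[y0:y1,x0:x1]=m[y0:y1,x0:x1]
        v,u=np.nonzero(mm); box=cv2.boxPoints(cv2.minAreaRect(np.c_[u,v].astype(np.float32)))
        uv=box.mean(0); P[k]=atz(c,uv,.092); print(n,k,len(u),uv,P[k].round(4))
    d=P["red"]-P["yel"]; print("dist",np.linalg.norm(d),"yaw",np.degrees(np.arctan2(-d[0],d[1])))
c=np.load("top0.npz")
q=[atz(c,uv,.075) for uv in((122,209),(236,198),(239,270),(126,282))]
Q=np.array(q);print(Q.round(3),Q.mean(0),[np.linalg.norm(Q[i]-Q[i-1]) for i in range(4)])
E
```

```text
top red 552 [149.93344 240.1843 ] [0.5089 0.2845 0.092 ]
top yel 535 [201.70413 232.49072] [0.5222 0.196  0.092 ]
dist 0.08949133138788885 yaw 8.524652555348103
scene red 407 [465.75003 312.25   ] [0.51   0.2864 0.092 ]
scene yel 518 [412.1394  291.96722] [0.5233 0.1975 0.092 ]
dist 0.08982516576693314 yaw 8.531746651611082
[[0.567 0.342 0.075]
 [0.586 0.141 0.075]
 [0.46  0.133 0.075]
 [0.439 0.328 0.075]] [0.51294602 0.23602226 0.075     ] [np.float64(0.1291548099065245), np.float64(0.20154395710753628), np.float64(0.12724966566501408), np.float64(0.19573156394334335)]
```

```bash
python3 -m handwheel '[{"tx":-0.041,"ty":-0.021,"jaw":-1},{"tx":-0.041,"ty":-0.021,"jaw":-1},{"tx":-0.041,"ty":-0.021,"jaw":-1},{"tx":-0.041,"ty":-0.021,"jaw":-1},{"tx":-0.041,"ty":-0.021,"jaw":-1},{"tx":-0.041,"ty":-0.021,"jaw":-1},{"tx":-0.041,"ty":-0.021,"jaw":-1},{"tx":-0.041,"ty":-0.021,"jaw":-1},{"tx":-0.041,"ty":-0.021,"jaw":-1},{"tx":-0.041,"ty":-0.021,"jaw":-1}]' && python3 -m handwheel '[{"az":-8,"jaw":-1},{"az":-8,"jaw":-1},{"az":-7,"jaw":-1},{"jaw":-1},{"jaw":-1},{"jaw":-1},{"jaw":-1},{"jaw":-1},{"jaw":-1},{"jaw":-1}]'
python3 - <<'E'
from h import *
from scipy.spatial.transform import Rotation as R
o=telemetry.get_obs(); c=optics.camera("wrist"); T=np.eye(4);T[:3,:3]=R.from_euler("xyz",o["tcp_rot"],degrees=True).as_matrix();T[:3,3]=o["ee_pos"]
np.savez("w1.npz",K=c["K"],extrinsics=T@c["mount"]); print(o,c["mount"])
cv2.imwrite("pics/w1.png",c["color"][:,:,::-1])
E
```

```text
{'time': 0.1, 'q': array([ 7.38520370e+01,  5.00819597e+00,  1.00395264e+01,  9.50985355e+01,
       -8.32934338e-04,  8.99990447e+01]), 'qd': array([-0.008499  , -0.16708726,  0.02644845,  0.03439261,  0.00226   ,
       -0.04363692]), 'joint_efforts': array([-1.80995071e-04, -5.21562016e+01,  4.65654159e+01,  1.59784919e-02,
        5.65496578e-05,  8.24525983e-06]), 'ee_pos': array([0.15291524, 0.52811266, 0.23065635]), 'tcp_rot': array([-1.79932795e+02,  8.31813194e-04,  1.63852993e+02]), 'wrist_force': array([-0.04097817,  0.27596002,  0.08544878]), 'torque': array([-0.00501549, -0.04413966, -0.01623518]), 'grasp_force': 0.0, 'opening': 0.08525582016918065} [[-9.12709085e-04 -9.63261533e-01 -2.68563560e-01  6.81079605e-02]
 [ 9.99999533e-01 -7.93919405e-04 -5.50918509e-04  7.93516402e-04]
 [ 3.17460786e-04 -2.68563937e-01  9.63261808e-01 -1.43198598e-01]
 [ 0.00000000e+00  0.00000000e+00  0.00000000e+00  1.00000000e+00]]$[0]: bad value
```

View pics/w1.png

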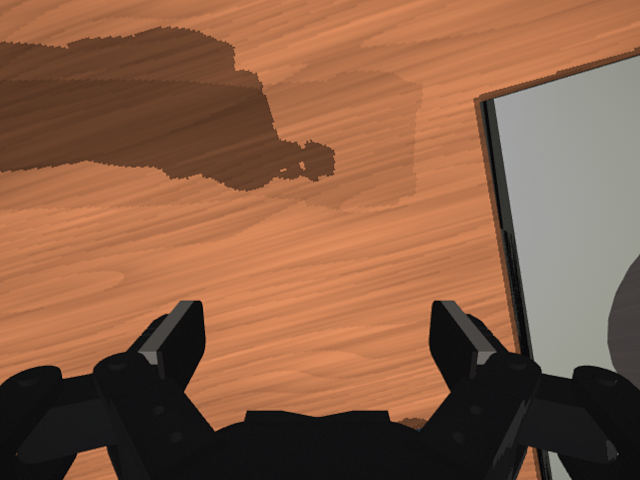

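The move was refused ("bad value") and the arm has not moved: the wrist view shows only worktop and the open fingers. A row probably needs every key, so I'll write rows in full.

```bash
python3 -m handwheel '[{"tx":-0.041,"ty":-0.021,"tz":0,"ax":0,"ay":0,"az":0,"jaw":-1},{"tx":-0.041,"ty":-0.021,"tz":0,"ax":0,"ay":0,"az":0,"jaw":-1},{"tx":-0.041,"ty":-0.021,"tz":0,"ax":0,"ay":0,"az":0,"jaw":-1},{"tx":-0.041,"ty":-0.021,"tz":0,"ax":0,"ay":0,"az":0,"jaw":-1},{"tx":-0.041,"ty":-0.021,"tz":0,"ax":0,"ay":0,"az":0,"jaw":-1},{"tx":-0.041,"ty":-0.021,"tz":0,"ax":0,"ay":0,"az":0,"jaw":-1},{"tx":-0.041,"ty":-0.021,"tz":0,"ax":0,"ay":0,"az":0,"jaw":-1},{"tx":-0.041,"ty":-0.021,"tz":0,"ax":0,"ay":0,"az":0,"jaw":-1},{"tx":-0.041,"ty":-0.021,"tz":0,"ax":0,"ay":0,"az":0,"jaw":-1},{"tx":-0.041,"ty":-0.021,"tz":0,"ax":0,"ay":0,"az":0,"jaw":-1}]'
```

```text
time: 1.4
ee_pos: [0.4893, 0.2113, 0.2311]
tcp_rot: [-180.0, -0.0, 163.8]
wrist_force: [0.5, -0.2, -0.1]
opening: 0.0001
grasp_force: 0.0
```

```bash
python3 -m handwheel '[{"tx":0,"ty":0,"tz":0,"ax":0,"ay":0,"az":-8,"jaw":-1},{"tx":0,"ty":0,"tz":0,"ax":0,"ay":0,"az":-8,"jaw":-1},{"tx":0,"ty":0,"tz":0,"ax":0,"ay":0,"az":-7,"jaw":-1},{"tx":0,"ty":0,"tz":0,"ax":0,"ay":0,"az":0,"jaw":-1},{"tx":0,"ty":0,"tz":0,"ax":0,"ay":0,"az":0,"jaw":-1},{"tx":0,"ty":0,"tz":0,"ax":0,"ay":0,"az":0,"jaw":-1},{"tx":0,"ty":0,"tz":0,"ax":0,"ay":0,"az":0,"jaw":-1},{"tx":0,"ty":0,"tz":0,"ax":0,"ay":0,"az":0,"jaw":-1},{"tx":0,"ty":0,"tz":0,"ax":0,"ay":0,"az":0,"jaw":-1},{"tx":0,"ty":0,"tz":0,"ax":0,"ay":0,"az":0,"jaw":-1}]'
python3 - <<'E'
from h import *
from scipy.spatial.transform import Rotation as R
o=telemetry.get_obs(); c=optics.camera("wrist"); T=np.eye(4);T[:3,:3]=R.from_euler("xyz",o["tcp_rot"],degrees=True).as_matrix();T[:3,3]=o["ee_pos"]
E=T@c["mount"]; np.savez("w2.npz",K=c["K"],extrinsics=E,T=T)
im=c["color"][:,:,::-1].copy(); cv2.imwrite("pics/w2.png",im); hsv=cv2.cvtColor(im,cv2.COLOR_BGR2HSV)
P={}
for k,(lo,hi) in dict(red=((0,150,60),(8,255,255)),yel=((20,150,60),(35,255,255))).items():
    m=cv2.inRange(hsv,lo,hi); v,u=np.nonzero(m)
    b=cv2.boxPoints(cv2.minAreaRect(np.c_[u,v].astype(np.float32))); P[k]=atz(c,b.mean(0),.092,E)
    print(k,b.round(),P[k])
    for q in b: print(atz(c,q,.092,E).round(4))
E
```

```text
time: 2.65
ee_pos: [0.4884, 0.2126, 0.2313]
tcp_rot: [-180.0, 0.0, -173.1]
wrist_force: [-1.0, -0.7, -0.8]
opening: -0.0001
grasp_force: 0.0
red [[387. 297.]
 [387. 232.]
 [426. 232.]
 [426. 297.]] [0.5098013  0.28709356 0.092     ]
[0.5391 0.2765 0.092 ]
[0.4855 0.2674 0.092 ]
[0.4819 0.2972 0.092 ]
[0.5353 0.3078 0.092 ]
yel [[272. 238.]
 [311. 238.]
 [311. 296.]
 [272. 296.]] [0.52264277 0.19713399 0.092     ]
[0.5008 0.1798 0.092 ]
[0.4972 0.2097 0.092 ]
[0.5455 0.2153 0.092 ]
[0.5492 0.184  0.092 ]
```

View pics/w2.png

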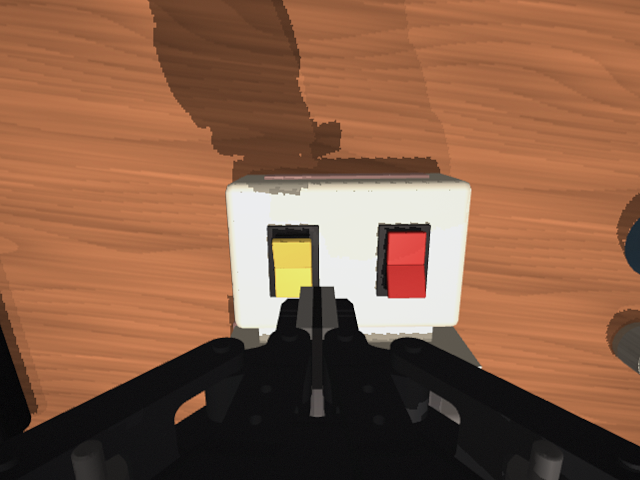

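The wrist view shows the yellow hinge at about (293,268) with its near half raised, and the red hinge at about (406,263) with its far half raised. Three views agree to within 2 mm, and the rocker spacing is 90 mm as given. I'll press yellow's near half at (0.503, 0.194).

```bash
python3 -m handwheel '[{"tx":-0.006,"ty":-0.010,"tz":0.03,"ax":0,"ay":0,"az":0,"jaw":-1},{"tx":-0.006,"ty":-0.010,"tz":0.03,"ax":0,"ay":0,"az":0,"jaw":-1},{"tx":0,"ty":0,"tz":0.03,"ax":0,"ay":0,"az":0,"jaw":-1},{"tx":0,"ty":0,"tz":0.03,"ax":0,"ay":0,"az":0,"jaw":-1},{"tx":0,"ty":0,"tz":0.007,"ax":0,"ay":0,"az":0,"jaw":-1},{"tx":0,"ty":0,"tz":0.004,"ax":0,"ay":0,"az":0,"jaw":-1},{"tx":0,"ty":0,"tz":0.004,"ax":0,"ay":0,"az":0,"jaw":-1},{"tx":0,"ty":0,"tz":0.004,"ax":0,"ay":0,"az":0,"jaw":-1},{"tx":0,"ty":0,"tz":0.0035,"ax":0,"ay":0,"az":0,"jaw":-1},{"tx":0,"ty":0,"tz":0,"ax":0,"ay":0,"az":0,"jaw":-1}]'
```

```text
time: 3.95
ee_pos: [0.503, 0.1942, 0.0891]
tcp_rot: [180.0, 0.1, -173.1]
wrist_force: [0.9, 0.7, 2.8]
opening: -0.0001
grasp_force: 1.3
```

```bash
python3 -m handwheel '[{"tx":0,"ty":0,"tz":-0.02,"ax":0,"ay":0,"az":0,"jaw":-1},{"tx":0,"ty":0,"tz":-0.04,"ax":0,"ay":0,"az":0,"jaw":-1},{"tx":0,"ty":0,"tz":-0.04,"ax":0,"ay":0,"az":0,"jaw":-1},{"tx":-0.0125,"ty":0.03,"tz":0,"ax":0,"ay":0,"az":0,"jaw":-1},{"tx":-0.0125,"ty":0.03,"tz":0,"ax":0,"ay":0,"az":0,"jaw":-1},{"tx":-0.0125,"ty":0.031,"tz":0,"ax":0,"ay":0,"az":0,"jaw":-1},{"tx":0,"ty":0,"tz":0,"ax":0,"ay":0,"az":0,"jaw":-1},{"tx":0,"ty":0,"tz":0,"ax":0,"ay":0,"az":0,"jaw":-1},{"tx":0,"ty":0,"tz":0,"ax":0,"ay":0,"az":0,"jaw":-1},{"tx":0,"ty":0,"tz":0,"ax":0,"ay":0,"az":0,"jaw":-1}]'
python3 - <<'E'
from h import *
c=optics.camera("wrist"); cv2.imwrite("pics/w3.png",c["color"][:,:,::-1])
E
```

```text
time: 5.2
ee_pos: [0.5291, 0.2883, 0.1891]
tcp_rot: [180.0, 0.0, -173.2]
wrist_force: [-0.8, 0.8, -0.6]
opening: -0.0002
grasp_force: 0.0
```

View pics/w3.png

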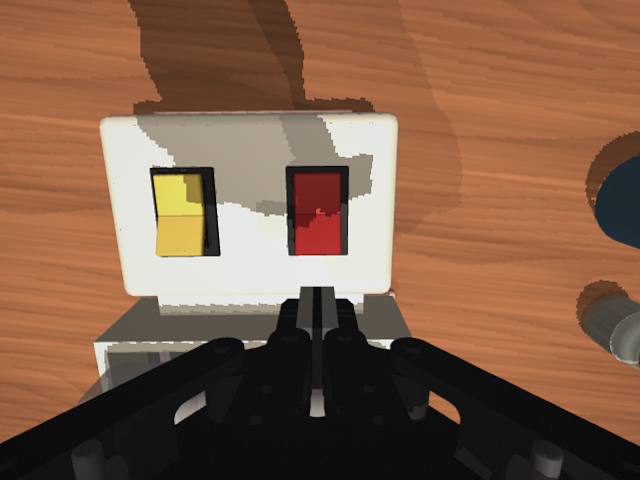

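Yellow has flipped: its near half, at (180,193), is now the level, bright one. Red's hinge is at (318,213) and the tool is lined up over its far half, so I'll press it.

```bash
python3 -m handwheel '[{"tx":0,"ty":0,"tz":0.03,"ax":0,"ay":0,"az":0,"jaw":-1},{"tx":0,"ty":0,"tz":0.03,"ax":0,"ay":0,"az":0,"jaw":-1},{"tx":0,"ty":0,"tz":0.02,"ax":0,"ay":0,"az":0,"jaw":-1},{"tx":0,"ty":0,"tz":0.006,"ax":0,"ay":0,"az":0,"jaw":-1},{"tx":0,"ty":0,"tz":0.004,"ax":0,"ay":0,"az":0,"jaw":-1},{"tx":0,"ty":0,"tz":0.004,"ax":0,"ay":0,"az":0,"jaw":-1},{"tx":0,"ty":0,"tz":0.004,"ax":0,"ay":0,"az":0,"jaw":-1},{"tx":0,"ty":0,"tz":0.0025,"ax":0,"ay":0,"az":0,"jaw":-1},{"tx":0,"ty":0,"tz":0,"ax":0,"ay":0,"az":0,"jaw":-1},{"tx":0,"ty":0,"tz":0,"ax":0,"ay":0,"az":0,"jaw":-1}]' && python3 -m handwheel '[{"tx":0,"ty":0,"tz":-0.02,"ax":0,"ay":0,"az":0,"jaw":-1},{"tx":0,"ty":0,"tz":-0.04,"ax":0,"ay":0,"az":0,"jaw":-1},{"tx":0,"ty":0,"tz":-0.04,"ax":0,"ay":0,"az":0,"jaw":-1},{"tx":0,"ty":0,"tz":-0.04,"ax":0,"ay":0,"az":0,"jaw":-1},{"tx":0,"ty":0,"tz":0,"ax":0,"ay":0,"az":0,"jaw":-1},{"tx":0,"ty":0,"tz":0,"ax":0,"ay":0,"az":0,"jaw":-1},{"tx":0,"ty":0,"tz":0,"ax":0,"ay":0,"az":0,"jaw":-1},{"tx":0,"ty":0,"tz":0,"ax":0,"ay":0,"az":0,"jaw":-1},{"tx":0,"ty":0,"tz":0,"ax":0,"ay":0,"az":0,"jaw":-1},{"tx":0,"ty":0,"tz":0,"ax":0,"ay":0,"az":0,"jaw":-1}]'
python3 - <<'E'
from h import *
c=optics.camera("wrist"); cv2.imwrite("pics/w4.png",c["color"][:,:,::-1])
E
```

```text
time: 6.5
ee_pos: [0.5289, 0.289, 0.089]
tcp_rot: [180.0, 0.0, -173.1]
wrist_force: [-2.6, -0.8, 5.5]
opening: 0.0001
grasp_force: 3.0
time: 7.75
ee_pos: [0.529, 0.2889, 0.2281]
tcp_rot: [-180.0, -0.0, -173.1]
wrist_force: [-0.9, -0.2, -0.2]
opening: 0.0002
grasp_force: 0.0
```

View pics/w4.png

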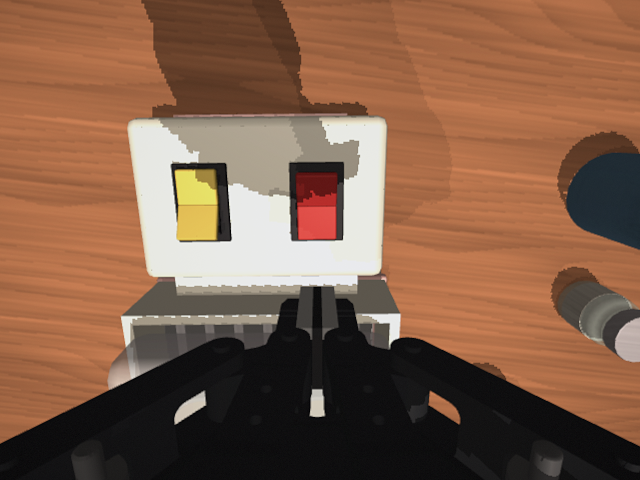

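Red has flipped: its far half, at (318,222), is level and bright, and the gap shows at the near end of its frame. Yellow is still off and the arm is clear, so I'll hand in.

```bash
python3 -c "
from workcell import workorder; print(workorder.job_done())"
```

```text
the job is handed in; nothing more can be done
None
```

I snapped the steamer's yellow rocker off, then its red rocker on, left the sandwich maker's rocker untouched, and handed the job in with the arm clear; no verdict came back.

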